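# Slide the sample carrier out over the inspection camera and hold it

### The arm

A 6-joint arm with a two-finger parallel gripper is mounted at the origin on the work surface. World frame = base frame: x ahead of the robot, y to its left, z up, the work surface at z = 0. Lengths are in m, angles in rad, forces in N, time in s.
With the tool pointing down it reaches from about 0.225 to 0.875 m from the base axis. Payload 3.4 kg.
Tool frame: the origin (TCP) lies midway between the tips of the shut fingers; the grasp point (between the pads) lies 19 mm behind it; z points along the fingers, y is the line along which they close (so a half turn about z gives the same grasp; the last joint's range is limited). The gripper opens to 85 mm and grips with 20 to 120 N. Pads are 22 mm wide; open, the fingers measure 114 mm over their backs; the gripper's body (76 mm by 85 mm) begins 54 mm behind the grasp point. The pads swing forward as they close: fully open they stand 13 mm farther back than shut.
Start: joints at [1.131, 0.276, 1.505, -0, 1.361, -0.121], TCP at [0.18, 0.546, 0.231] pointing down, gripper open.
Joint ranges: [-2.89, 2.89], [-0.75, 2.08], [0.22, 2.7], [-1.18, 4.32], [0.11, 2.71], [-2.7, 2.7]. Speed limits (rad/s): [2.57, 2.57, 3.14, 3.14, 3.14, 3.14].

### API

Orientations are given as a unit quaternion [w, x, y, z].
In Python, from bench import manip, optics, ticket gives the robot as it stands. The module is installed in compiled form; this text tells all that it offers.
- The arm moves only by the tool send_rows, never from a script. Its argument "increments" is a list of rows, each an object with "dr": the turn, a rotation vector about the tool's x, y, z in degrees, a list of three; "xyz": the shift along the tool's x, y, z in mm, a list of three; "grip": the finger opening in mm, from 0 to 85.4. A call has 1 to 20 rows; each row shifts and turns the commanded pose from where the row before left it, along the tool's axes as they then stand; what a row does not reach is not made up. A row lasts 1/8 s, in which the tool goes at most 62.5 mm and 10.7 degrees, less where a joint would pass 70% of its speed; a pose out of reach is approached as far as the arm can. A call is refused whole if a number of a shift passes 62.5 or a number of a turn 10.7, either way. A call with a gripper value outside its range is refused whole. The fingers move at their own pace and stop on an object; "squeeze" is the grip in N (left out, the last holds). Time passes only in rows, so rows that do not move let the fingers close. It gives the time, the measured TCP pose, the force, the opening and the grip force at its end, in the units of the state.
- manip.observe(): the state, without advancing time (a new reading comes with each control period).
- optics.capture(name): name is "scene" or "top"; returns the picture (400x640x3 uint8, red, green, blue); there is no depth.
- optics.camera_info(name): a dict with "fx", "fy", "cx", "cy" (pixels), "R" (3x3) and "t" (3): a world point X has camera coordinates R X + t. Camera axes: x right, y down, z forward; pixel columns grow to the right and rows downward; lengths in m; the calibration is good to about 2 mm. A picture is of the moment at which its call begins. camera_info takes no time and is no camera call.
- ticket.finish_job(): hands the job in; it is judged then, once.
Trained networks look in the newest picture that a camera, given by its name, has taken for a name from the list of things; names that differ only in an ending like _2 or _b are one class to them, and where a whole thing is asked for, a point or a joint stands for the part that bears it (a point fixed in the world has none). Each returns a list of dicts, best first, with "confidence" (0 to 1); they miss things now and then, are a little off and sometimes report something else, mostly with a low value. They report only what shows in the picture. A call takes as long as a camera call. They do not tell look-alikes from the thing itself.
- optics.recognise(target, camera): "bbox" ([left, top, right, bottom] in pixels, round what is visible of it).
The state is a dict: "time": time; "joints": joint angles; "dq": joint speeds; "joint_efforts": joint torques, N m; "tool_pos": TCP position; "ee_rot": TCP orientation; "wrist_force": force on the tool from outside, world axes, zero at the start; "ft_torque": the same for the moment, N m; "gripper_width": finger opening in m; "grasp_force": force on a finger pad.
Only numpy, scipy, OpenCV 4.12 (cv2) and the standard library are available. Lean on these libraries where they do the work, as an engineer would, in place of code of your own. Each camera call takes 0.05 s, during which the arm holds its last target. There are 200 camera calls.

### The job

Take the blue sample carrier plate by its black grip bar and push it sideways on the white plinth until you feel it come flat against the dark steel fence. Then slide it outward along the fence, lying flat on the plinth, until its outer edge (the tube end) is level with the red pointer on the camera's gauge post; it is out past its balance point there, so finish still holding it, keeping it still, level and against the fence, clear of the camera. Do not disturb the other things on the bench.

Things in the scene. Friction and masses are not known exactly. Their poses are not given: they have to be found in the camera images.
- plinth: White box fixed on the bench, 170 (x) x 300 (y) x 90 mm high, flat top; origin at the centre of its underside. Its +y axis is the outward direction in which the carrier is slid; its outer edge lies at y = +150 mm. It moves and turns (up to 0.25 rad) from start to start.
- fence: Dark steel strip fixed on the plinth along its far (+x) edge, 15 (x) x 300 (y) x 30 mm high; origin at the centre of its underside, axes as the plinth's.
- fence_face (a point): Point on the fence's working face (the face that looks to -x of the plinth), at plinth x = +70, y = 0, z = 95 mm; axes as the plinth's.
- plate: Blue plastic carrier plate, loose on the plinth, 110 (x) x 280 (y) x 10 mm, 0.38 to 0.72 kg; origin at the centre of its underside. Starts with its +x side 20 to 40 mm from the fence (at mid length), turned up to 0.1 rad from the plinth's axes. Its +y end (outer) carries tubes and is heavy: unheld, the plate tips once it overhangs the plinth by 80 to 95 mm or more.
- plate_handle (a point): Centre of the plate's upright black grip bar, 60 (x) x 16 (y) x 35 mm high, at plate x = 0, y = -110, z = 27.5 mm (bar from 10 to 45 mm above the underside). Pinch it across its 16 mm, that is along the plate's y, from above. Axes as the plate's.
- plate_edge (a point): Middle of the plate's outer edge, on its top: plate x = 0, y = +140, z = 10 mm; 250 mm outward of the grip bar's centre. A white block, 90 (x) x 44 (y) mm, with six tubes with black and pink caps, up to 74 mm above the underside, is fixed on the plate 8 mm inward of this edge. Axes as the plate's.
- plate_side (a point): Point on the plate's +x side (which goes against the fence) beside the grip bar: plate x = +55, y = -110, z = 5 mm. Axes as the plate's.
- gauge: Fixed unit on the bench beyond the plinth's outer edge, axes as the plinth's: black upward-looking camera, 80 x 70 mm, 50 mm high (its top 40 mm below the carrier plate's underside), and at its far side an aluminium post, 12 mm thick, 115 mm high, with a red cap and a red pointer. Origin under the post's line, at the pointer's y. Its distance from the plinth changes from start to start.
- pointer_tip (a point): Tip of the red pointer, a blade 40 (x) x 6 (y) x 8 mm that points to -x of the plinth from the post, 98 mm above the bench; the mark is the middle of the blade's width. It marks where the plate's outer edge must come: 130 to 160 mm outward of the plinth's outer edge. Its tip ends 13 mm clear of the plate's +x side when the plate is against the fence. Axes as the plinth's.
- bottle: Amber bottle, 66 mm wide, 160 mm high, loose bystander; origin under its centre.
- jar: Glass jar with blue cap, 60 mm wide, 85 mm high, loose bystander; origin under its centre.
- carton: Green and white carton, 70 x 110 x 100 mm high, loose bystander; origin under its centre.
- beaker: Small glass beaker, 68 mm wide, 80 mm high, loose bystander behind the plinth; origin under its centre.
- vial: Pink vial, 28 mm wide, 68 mm high, loose bystander behind the plinth; origin under its centre.
- tipbox: White box with orange lid, 80 x 120 x 53 mm high, loose bystander in front of the plinth; origin under its centre.
Not all that is in view belongs to the job. What is shaped like the gauge but orange is not meant.

How it is judged:
By the outcome, as a careful person would: the job done as asked, in the order asked, and still so for the second after the job is handed in, while the arm keeps its last pose, push and grip.
It also fails if it takes over 43 s, if anything falls off the work surface, if the arm or the gripper's body presses on something with over 40 N, if the wrist force passes 120 N, or if a joint passes its speed limit or range.

## Working session

There is one attempt and no reset: what is moved stays moved. The work goes in short steps, Python scripts to look and compute and a tool call to move; the robot and the scene stay as the last step left them, time stands still between calls to the robot, and variables do not carry over. Pictures are saved under pics/ and viewed, at most 12 in all, crops included, and the job is handed in when it is done.

Besides the shell and the picture viewer there is one more tool, called after "Call:" by a JSON object that holds its "name" and its "arguments", one argument or row to a line. send_rows: Moves the arm, as the interface text tells. Its arguments: {"type":"object","properties":{"increments":{"type":"array"},"squeeze":{"type":"number"}},"required":["increments"]}

```bash
mkdir -p pics
cat > h.py <<'E'
from bench import manip, optics, ticket
import numpy as np, cv2
def ci(n):
    c=optics.camera_info(n); return np.array([[c['fx'],0,c['cx']],[0,c['fy'],c['cy']],[0,0,1]]),np.array(c['R']),np.array(c['t'])
def ray(n,uv,z):
    K,R,t=ci(n); d=R.T@np.linalg.solve(K,[uv[0],uv[1],1]); o=-R.T@t
    return o+d*(z-o[2])/d[2]
def proj(n,X):
    K,R,t=ci(n); p=K@(R@np.asarray(X)+t); return p[:2]/p[2]
def save(n,f,box=None,s=1):
    im=optics.capture(n)[:,:,::-1]
    if box: im=im[box[1]:box[3],box[0]:box[2]]
    cv2.imwrite('pics/'+f,cv2.resize(im,None,fx=s,fy=s,interpolation=cv2.INTER_CUBIC))
E
python3 - <<'E'
from h import *
np.set_printoptions(precision=4,suppress=True)
for n in('top','scene'):
    save(n,n+'0.png',None,1.25)
    K,R,t=ci(n); print(n,K[0,0],-R.T@t,R[2])
    for o in('plinth','plate','plate_handle','plate_edge','gauge','pointer_tip','fence'):
        print(o,[(np.round(d['bbox']).tolist(),round(d['confidence'],2)) for d in optics.recognise(o,n)[:3]])
print(manip.observe())
E
```

```text
top 479.00911175891724 [0.2058 0.0018 1.6322] [ 0.2091 -0.0077 -0.9779]
plinth [([305.0, 150.0, 398.0, 218.0], 0.73)]
plate [([303.0, 162.0, 391.0, 213.0], 0.63)]
plate_handle [([300.0, 167.0, 386.0, 211.0], 0.86)]
plate_edge [([303.0, 167.0, 393.0, 215.0], 0.6), ([257.0, 162.0, 289.0, 214.0], 0.34)]
gauge [([210.0, 219.0, 239.0, 284.0], 0.85), ([256.0, 159.0, 290.0, 216.0], 0.71), ([388.0, 231.0, 420.0, 288.0], 0.58)]
pointer_tip [([384.0, 234.0, 421.0, 290.0], 0.68), ([258.0, 159.0, 289.0, 216.0], 0.6), ([210.0, 218.0, 242.0, 281.0], 0.6)]
fence [([304.0, 151.0, 393.0, 171.0], 0.74), ([257.0, 158.0, 288.0, 213.0], 0.4)]
scene 433.3998662437148 [1.3179 0.3886 0.9606] [-0.6365 -0.3032 -0.7092]
plinth [([209.0, 167.0, 328.0, 247.0], 0.7)]
plate [([231.0, 173.0, 331.0, 218.0], 0.67)]
plate_handle [([229.0, 169.0, 329.0, 219.0], 0.77), ([323.0, 223.0, 374.0, 283.0], 0.38), ([208.0, 164.0, 327.0, 249.0], 0.21)]
plate_edge [([224.0, 168.0, 326.0, 217.0], 0.58)]
gauge [([323.0, 224.0, 373.0, 287.0], 0.92), ([407.0, 193.0, 459.0, 251.0], 0.59), ([243.0, 133.0, 294.0, 173.0], 0.58)]
pointer_tip [([404.0, 192.0, 454.0, 252.0], 0.98), ([245.0, 131.0, 291.0, 171.0], 0.82), ([327.0, 225.0, 376.0, 284.0], 0.66)]
fence []
{'time': 0.8, 'joints': array([ 1.131 ,  0.2758,  1.5049, -0.    ,  1.3607, -0.121 ]), 'dq': array([ 0.0007,  0.0005, -0.001 ,  0.    ,  0.0004, -0.001 ]), 'joint_efforts': array([ -0.0004, -41.6591, -24.6087,  -0.0002,   0.0003,   0.    ]), 'tool_pos': array([0.1802, 0.546 , 0.2314]), 'ee_rot': array([0.    , 0.1587, 0.9873, 0.0001]), 'wrist_force': array([-0.5881, -0.4102, -0.2842]), 'ft_torque': array([-0.0033,  0.064 , -0.0464]), 'grasp_force': 0.0, 'gripper_width': 0.08551213107974127}
```

View pics/top0.png

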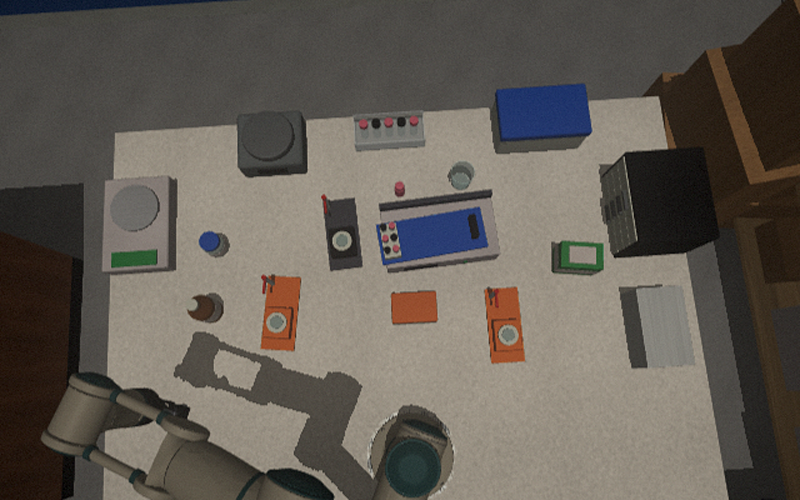

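View pics/scene0.png

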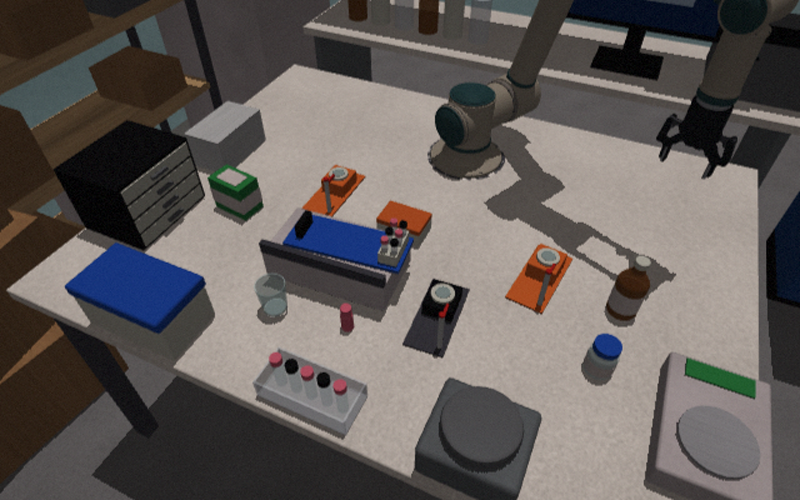

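The plinth with the blue plate is at about (438,235) in the top view, its black bar at (474,227), and the black gauge is left of it at (343,235) with its red pointer at about (325,205). Three similar orange items aren't part of the job. I'll zoom in for accurate edges.

Run:
```python
from h import *
save('top','top1.png',(245,145,405,223),5)
save('scene','scene1.png',(200,160,380,290),4.4)
```

```text
(no output)
```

View pics/top1.png

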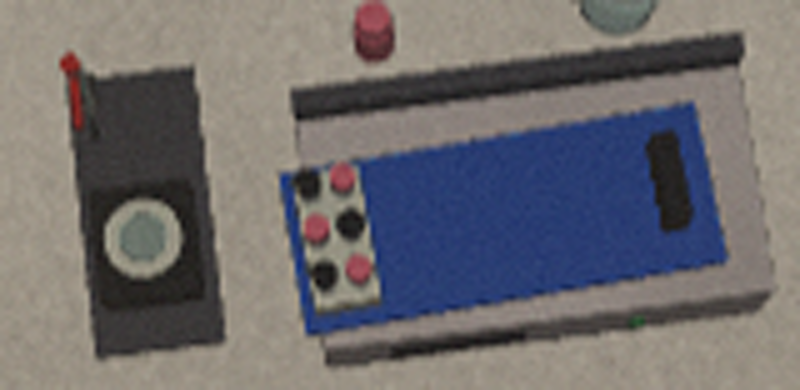

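View pics/scene1.png

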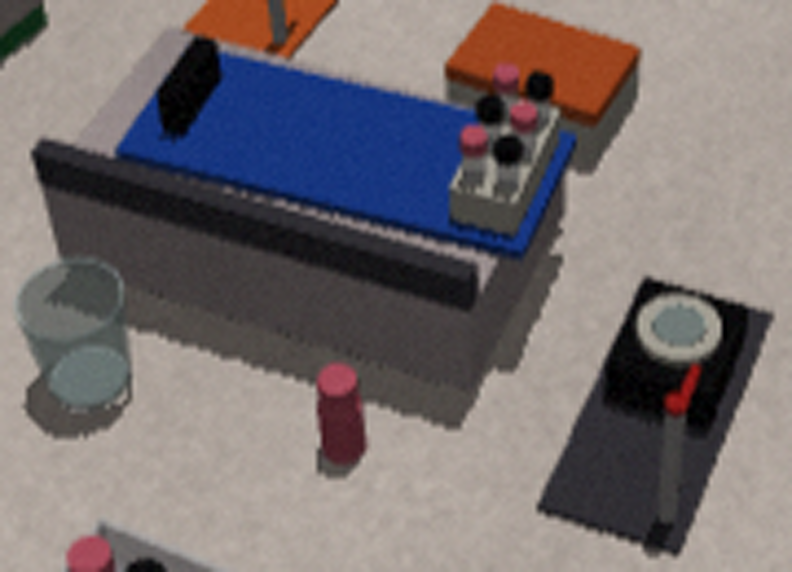

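The crops are clear: pointer tip at about (79,127) in the top crop and (696,368) in the scene crop. Next I'll fit the plinth and plate poses, and the gauge distance, to the corners I've picked.

```bash
cat > fit.py <<'E'
from h import *
from scipy.optimize import least_squares
np.set_printoptions(precision=4,suppress=True)
T=lambda u,v:('top',np.array([245+(u+.5)/5-.5,145+(v+.5)/5-.5]))
S=lambda u,v:('scene',np.array([200+(u+.5)/4.4-.5,160+(v+.5)/4.4-.5]))
def W(p,X): c,s=np.cos(p[2]),np.sin(p[2]); return np.array([p[0]+c*X[0]-s*X[1],p[1]+s*X[0]+c*X[1],X[2]])
def fit(obs,p0,n=''):
    f=lambda p:np.concatenate([proj(o[0],W(p,X))-o[1] for o,X in obs])
    r=least_squares(f,p0,loss='soft_l1'); print(n,r.x,'res px',np.round(f(r.x).reshape(-1,2),1).tolist()); return r.x
E
cat > m1.py <<'E'
from fit import *
pl=fit([(T(292,92),(.085,.15,.12)),(T(742,35),(.085,-.15,.12)),(T(325,340),(-.085,.15,.09)),(T(772,292),(-.085,-.15,.09)),
 (T(299,121),(.07,.15,.09)),(S(475,272),(.085,.15,.12)),(S(37,148),(.085,-.15,.12)),(S(172,28),(-.085,-.15,.09))],[.58,0,.1],'plinth')
pt=fit([(T(281,174),(.055,.14,.01+.09)),(T(693,103),(.055,-.14,.1)),(T(726,262),(-.055,-.14,.1)),(T(308,335),(-.055,.14,.1)),
 (T(646,138),(.03,-.118+.016,.135)),(T(692,226),(-.03,-.118,.135)),(S(118,150),(.055,-.14,.1)),(S(575,133),(-.055,.14,.1)),(S(520,250),(.055,.14,.1))],[.57,0,.1],'plate')
for n,o in(('top',T(79,127)),('scene',S(696,368))):
    w=ray(o[0],o[1],.1); c,s=np.cos(pl[2]),np.sin(pl[2]); d=w[:2]-pl[:2]; print(n,'tip world',w,'in plinth',c*d[0]+s*d[1],-s*d[0]+c*d[1])
for n,o in(('top',T(70,60)),('scene',S(677,400))):
    w=ray(o[0],o[1],.115); d=w[:2]-pl[:2]; print(n,'cap in plinth',c*d[0]+s*d[1],-s*d[0]+c*d[1])
hw=W(pt,(0,-.11,.1175)); print('handle',hw)
d=hw[:2]-pl[:2]; print('handle in plinth',c*d[0]+s*d[1],-s*d[0]+c*d[1],'rel yaw',pt[2]-pl[2])
for X in((.055,-.14),(.055,.14)): d=W(pt,(*X,0))[:2]-pl[:2];print('side corner',c*d[0]+s*d[1],-s*d[0]+c*d[1])
E
python3 m1.py
```

```text
plinth [ 0.5727 -0.1118  0.0587] res px [[-0.2, -0.6], [0.2, -0.5], [-0.2, 2.1], [1.2, 0.1], [-0.7, 0.4], [-0.3, 1.4], [-0.2, 0.2], [0.3, -1.3]]
plate [ 0.5574 -0.0904  0.0999] res px [[-0.3, -0.3], [0.7, -0.0], [0.6, 0.2], [-0.3, -0.2], [1.3, -0.7], [0.6, -1.3], [0.3, -0.8], [1.8, -0.1], [1.7, 0.0]]
top tip world [0.6386 0.1852 0.1   ] in plinth 0.08317706726460776 0.2925709206212226
scene tip world [0.6415 0.1819 0.1   ] in plinth 0.0858847416362436 0.28915658675220374
top cap in plinth 0.12518470075350469 0.2923057988129063
scene cap in plinth 0.12368837034911434 0.28924582725548165
handle [ 0.5684 -0.1998  0.1175]
handle in plinth -0.009441297316612179 -0.08760916830190645 rel yaw 0.0411516209463648
side corner 0.04674633943322856 -0.11532106965255234
side corner 0.03522713742081673 0.16444187997623116
```

Fit agrees with the stated sizes: the tip is at plinth x=83 mm as expected and y≈290 mm, which is 140 mm past the edge. Next I turn the tool to the plate's yaw and move above the bar.

Call:
{"name": "send_rows", "arguments": {
  "increments": [
    {"dr":[0,0,-8],"xyz":[0,0,-25],"grip":60},
    {"dr":[0,0,-8],"xyz":[0,0,-25],"grip":60},
    {"dr":[0,0,-8],"xyz":[0,0,-25],"grip":60},
    {"dr":[0,0,0],"xyz":[-22.2,-55.7,0],"grip":60},
    {"dr":[0,0,0],"xyz":[-22.2,-55.7,0],"grip":60},
    {"dr":[0,0,0],"xyz":[-22.2,-55.7,0],"grip":60},
    {"dr":[0,0,0],"xyz":[-22.2,-55.7,0],"grip":60},
    {"dr":[0,0,0],"xyz":[-22.2,-55.7,0],"grip":60},
    {"dr":[0,0,0],"xyz":[-22.2,-55.7,0],"grip":60},
    {"dr":[0,0,0],"xyz":[-22.2,-55.7,0],"grip":60},
    {"dr":[0,0,0],"xyz":[-22.2,-55.7,0],"grip":60},
    {"dr":[0,0,0],"xyz":[-22.2,-55.7,0],"grip":60},
    {"dr":[0,0,0],"xyz":[-22.2,-55.7,0],"grip":60},
    {"dr":[0,0,0],"xyz":[-22.2,-55.7,0],"grip":60},
    {"dr":[0,0,0],"xyz":[-22.2,-55.7,0],"grip":60},
    {"dr":[0,0,0],"xyz":[-22.2,-55.7,0],"grip":60},
    {"dr":[0,0,0],"xyz":[-22.2,-55.7,0],"grip":60},
    {"dr":[0,0,0],"xyz":[0,0,0],"grip":60},
    {"dr":[0,0,0],"xyz":[0,0,0],"grip":60}
  ]
}}

```text
time: 3.28
tool_pos: [0.567, -0.1986, 0.3058]
ee_rot: [-0.001, -0.05, 0.999, 0.001]
wrist_force: [-0.1, -0.4, -0.6]
gripper_width: 0.06
grasp_force: 0.0
```

```bash
cat > st.py <<'E'
from h import *
from scipy.spatial.transform import Rotation as Ro
np.set_printoptions(precision=4,suppress=True)
s=manip.observe(); q=s['ee_rot']; R=Ro.from_quat([*q[1:],q[0]]).as_matrix()
print('t',s['time'],'tcp',s['tool_pos'],'yaw',np.arctan2(-R[0,1],R[1,1]),'z',R[:,2])
print('F',s['wrist_force'],'M',s['ft_torque'],'w',s['gripper_width'],'gf',s['grasp_force'],'j',s['joints'])
P=np.array([.5727,-.1118]);a=.0587;Q=np.array([[np.cos(a),np.sin(a)],[-np.sin(a),np.cos(a)]])
print('tcp in plinth',Q@(s['tool_pos'][:2]-P),'F plinth',Q@s['wrist_force'][:2])
E
python3 st.py; python3 -c "
from h import *
save('top','top2.png',(245,135,405,233),5)"
```

```text
t 3.275 tcp [ 0.567  -0.1986  0.3058] yaw 0.09949788641322478 z [-0.0012  0.0013 -1.    ]
F [-0.1024 -0.4428 -0.633 ] M [-0.0074  0.0614 -0.021 ] w 0.059968954668699295 gf 0.0 j [-0.453   0.2863  1.3087  0.0007  1.5483 -2.1233]
tcp in plinth [-0.0108 -0.0863] F plinth [-0.1282 -0.436 ]
```

View pics/top2.png

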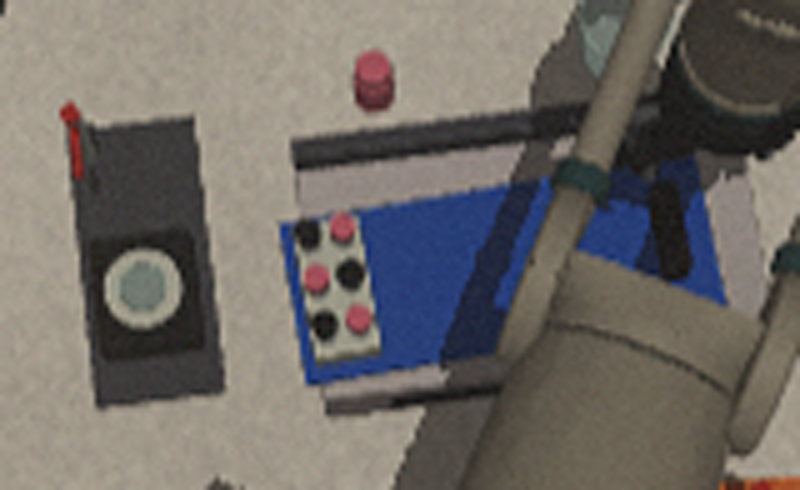

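The pose is right: the view shows the tool over the bar and the plate unmoved. Next I go down and close.

Call:
{"name": "send_rows", "arguments": {
  "increments": [
    {"dr":[0,0,0],"xyz":[-1.3,-1.3,50],"grip":60},
    {"dr":[0,0,0],"xyz":[0,0,50],"grip":60},
    {"dr":[0,0,0],"xyz":[0,0,50],"grip":60},
    {"dr":[0,0,0],"xyz":[0,0,30],"grip":60},
    {"dr":[0,0,0],"xyz":[0,0,14],"grip":60},
    {"dr":[0,0,0],"xyz":[0,0,5],"grip":60},
    {"dr":[0,0,0],"xyz":[0,0,0],"grip":40},
    {"dr":[0,0,0],"xyz":[0,0,0],"grip":25},
    {"dr":[0,0,0],"xyz":[0,0,0],"grip":10},
    {"dr":[0,0,0],"xyz":[0,0,0],"grip":10},
    {"dr":[0,0,0],"xyz":[0,0,0],"grip":10},
    {"dr":[0,0,0],"xyz":[0,0,0],"grip":10}
  ],
  "squeeze": 70
}}

```text
time: 4.82
tool_pos: [0.5697, -0.2008, 0.1088]
ee_rot: [0.001, -0.05, 0.999, -0.001]
wrist_force: [-0.6, -1.2, 5.8]
gripper_width: 0.0149
grasp_force: 70.3
```

```bash
python3 st.py
```

```text
t 4.825 tcp [ 0.5697 -0.2008  0.1088] yaw 0.10046082869325432 z [ 0.0025 -0.0017 -1.    ]
F [-0.6028 -1.2069  5.8111] M [-0.0653  0.1285  0.1898] w 0.014888157786850927 gf 70.34122109413147 j [-0.4537  0.4065  1.6266 -0.0005  1.1054 -2.1247]
tcp in plinth [-0.0082 -0.0886] F plinth [-0.6726 -1.1694]
```

Bar is held (14.9 mm, 70 N), with a light press on the plate. Next I align the yaw with the fence and approach it.

Call:
{"name": "send_rows", "arguments": {
  "increments": [
    {"dr":[0,0,0.6],"xyz":[0,0,-0.8],"grip":10},
    {"dr":[0,0,0.6],"xyz":[-1,0,0],"grip":10},
    {"dr":[0,0,0.6],"xyz":[-2,0,0],"grip":10},
    {"dr":[0,0,0.6],"xyz":[-3,0,0],"grip":10},
    {"dr":[0,0,0],"xyz":[-3,0,0],"grip":10},
    {"dr":[0,0,0],"xyz":[-3,0,0],"grip":10},
    {"dr":[0,0,0],"xyz":[-3,0,0],"grip":10},
    {"dr":[0,0,0],"xyz":[-2,0,0],"grip":10},
    {"dr":[0,0,0],"xyz":[0,0,0],"grip":10}
  ]
}}

```text
time: 5.95
tool_pos: [0.5839, -0.1985, 0.1088]
ee_rot: [-0.002, -0.03, 1.0, 0.0]
wrist_force: [-6.0, 0.1, 8.8]
gripper_width: 0.0145
grasp_force: 70.9
```

```bash
python3 st.py; python3 -c "
from h import *
save('scene','scene2.png',(200,160,380,290),4.4)"
```

```text
t 5.95 tcp [ 0.5839 -0.1985  0.1088] yaw 0.059358055543310875 z [-0.0037  0.0004 -1.    ]
F [-6.0255  0.0873  8.8493] M [-0.0641  0.6047  0.5244] w 0.014488331833220477 gf 70.9104859828949 j [-0.4398  0.4267  1.5917 -0.0013  1.1267 -2.0694]
tcp in plinth [ 0.006  -0.0872] F plinth [-6.01    0.4406]
```

View pics/scene2.png

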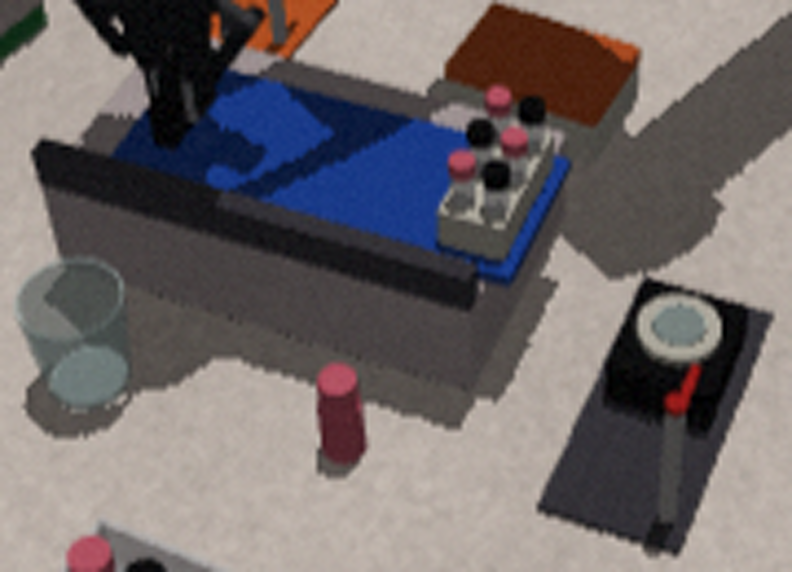

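Plate is now parallel to the fence with about 9 mm left to close; the force is just sliding friction. I'll ease the down-press and continue.

Call:
{"name": "send_rows", "arguments": {
  "increments": [
    {"dr":[0,0,0],"xyz":[0,0,-1],"grip":10},
    {"dr":[0,0,0],"xyz":[-1.5,0,0],"grip":10},
    {"dr":[0,0,0],"xyz":[-1.5,0,0],"grip":10},
    {"dr":[0,0,0],"xyz":[-1.5,0,0],"grip":10}
  ]
}}

```text
time: 6.5
tool_pos: [0.5888, -0.1983, 0.1089]
ee_rot: [-0.002, -0.029, 1.0, 0.0]
wrist_force: [-5.8, 0.1, 5.2]
gripper_width: 0.0145
grasp_force: 70.3
```

```bash
python3 st.py
```

```text
t 6.5 tcp [ 0.5888 -0.1983  0.1089] yaw 0.058824619685132994 z [-0.0034  0.0007 -1.    ]
F [-5.7921  0.0851  5.1562] M [-0.0457  0.5885  0.4948] w 0.014453712114411689 gf 70.30327677726746 j [-0.4363  0.4328  1.581  -0.0008  1.1311 -2.0655]
tcp in plinth [ 0.011  -0.0873] F plinth [-5.7771  0.4247]
```

Call:
{"name": "send_rows", "arguments": {
  "increments": [
    {"dr":[0,0,0],"xyz":[-1,0,0],"grip":10},
    {"dr":[0,0,0],"xyz":[-1,0,0],"grip":10}
  ]
}}

```text
time: 6.75
tool_pos: [0.5908, -0.1982, 0.1089]
ee_rot: [-0.002, -0.029, 1.0, 0.0]
wrist_force: [-5.4, -0.7, 4.6]
gripper_width: 0.0145
grasp_force: 70.3
```

```bash
python3 st.py
```

```text
t 6.75 tcp [ 0.5908 -0.1982  0.1089] yaw 0.0587898048593101 z [-0.0034  0.0007 -1.    ]
F [-5.4123 -0.6876  4.5608] M [-0.035   0.5877  0.4894] w 0.014487725199381601 gf 70.30228614807129 j [-0.4348  0.4353  1.5767 -0.0009  1.133  -2.064 ]
tcp in plinth [ 0.013  -0.0873] F plinth [-5.4434 -0.3689]
```

Call:
{"name": "send_rows", "arguments": {
  "increments": [
    {"dr":[0,0,0],"xyz":[-1,0,0],"grip":10},
    {"dr":[0,0,0],"xyz":[-1,0,0],"grip":10}
  ]
}}

```text
time: 7.0
tool_pos: [0.5928, -0.1981, 0.1089]
ee_rot: [-0.002, -0.029, 1.0, 0.0]
wrist_force: [-5.3, 0.7, 4.3]
gripper_width: 0.0149
grasp_force: 70.3
```

```bash
python3 st.py
```

```text
t 7.0 tcp [ 0.5928 -0.1981  0.1089] yaw 0.05874780719835719 z [-0.0033  0.0007 -1.    ]
F [-5.2731  0.7224  4.3354] M [-0.0688  0.5604  0.4989] w 0.01488763519869446 gf 70.30078768730164 j [-0.4333  0.4378  1.5723 -0.0008  1.1349 -2.0625]
tcp in plinth [ 0.015  -0.0873] F plinth [-5.2216  1.0305]
```

Call:
{"name": "send_rows", "arguments": {
  "increments": [
    {"dr":[0,0,0],"xyz":[-1,0,0],"grip":10},
    {"dr":[0,0,0],"xyz":[0,0,0],"grip":10}
  ]
}}

```text
time: 7.25
tool_pos: [0.5935, -0.1979, 0.1089]
ee_rot: [-0.002, -0.029, 1.0, 0.0]
wrist_force: [-6.4, 0.7, 6.2]
gripper_width: 0.0147
grasp_force: 70.4
```

```bash
python3 st.py
```

```text
t 7.25 tcp [ 0.5935 -0.1979  0.1089] yaw 0.058657978186010935 z [-0.0039  0.0008 -1.    ]
F [-6.3742  0.7382  6.1764] M [-0.0627  0.6585  0.4397] w 0.014708773000467615 gf 70.38431167602539 j [-0.4325  0.4389  1.5702 -0.001   1.1363 -2.0615]
tcp in plinth [ 0.0157 -0.0872] F plinth [-6.3199  1.1109]
```

Call:
{"name": "send_rows", "arguments": {
  "increments": [
    {"dr":[0,0,0],"xyz":[-1,0,0],"grip":10},
    {"dr":[0,0,0],"xyz":[0,0,0],"grip":10}
  ]
}}

```text
time: 7.5
tool_pos: [0.5935, -0.1979, 0.109]
ee_rot: [-0.003, -0.029, 1.0, 0.0]
wrist_force: [-7.1, -0.6, 6.2]
gripper_width: 0.0148
grasp_force: 70.6
```

```bash
python3 st.py
```

```text
t 7.5 tcp [ 0.5935 -0.1979  0.109 ] yaw 0.05871117763067035 z [-0.0058  0.0008 -1.    ]
F [-7.0842 -0.552   6.2116] M [-0.0805  0.9416  0.3881] w 0.014818549998919916 gf 70.59207558631897 j [-0.432   0.4397  1.5685 -0.0019  1.1389 -2.0607]
tcp in plinth [ 0.0157 -0.0872] F plinth [-7.1044 -0.1355]
```

Call:
{"name": "send_rows", "arguments": {
  "increments": [
    {"dr":[0,0,0.3],"xyz":[0,0,0],"grip":10},
    {"dr":[0,0,0],"xyz":[0,0,0],"grip":10}
  ]
}}

```text
time: 7.75
tool_pos: [0.5936, -0.1975, 0.1089]
ee_rot: [-0.003, -0.027, 1.0, 0.001]
wrist_force: [-7.7, 1.4, 7.4]
gripper_width: 0.015
grasp_force: 70.5
```

```bash
python3 st.py
```

```text
t 7.75 tcp [ 0.5936 -0.1975  0.1089] yaw 0.05312161755383054 z [-0.0055  0.0015 -1.    ]
F [-7.7284  1.3848  7.4222] M [-0.0448  0.902   0.3724] w 0.015012321540597041 gf 70.46379089355469 j [-0.4318  0.4397  1.5687 -0.0011  1.1388 -2.0553]
tcp in plinth [ 0.0159 -0.0868] F plinth [-7.6338  1.8358]
```

The inner corner is touching: lateral motion has stopped and Mz is falling. I'll turn the outer end in until Mz shows it meeting the fence.

Call:
{"name": "send_rows", "arguments": {
  "increments": [
    {"dr":[0,0,0.3],"xyz":[-0.3,0,0],"grip":10},
    {"dr":[0,0,0],"xyz":[0,0,0],"grip":10}
  ]
}}

```text
time: 8.0
tool_pos: [0.5937, -0.1976, 0.109]
ee_rot: [-0.003, -0.024, 1.0, 0.001]
wrist_force: [-8.2, 1.3, 6.1]
gripper_width: 0.0148
grasp_force: 70.7
```

```bash
python3 st.py
```

```text
t 8.0 tcp [ 0.5937 -0.1976  0.109 ] yaw 0.04875533766373617 z [-0.0062  0.0013 -1.    ]
F [-8.1806  1.3447  6.0668] M [0.0224 0.9436 0.6024] w 0.014820684672810837 gf 70.74555158615112 j [-0.4316  0.44    1.5681 -0.0015  1.1396 -2.0505]
tcp in plinth [ 0.0159 -0.0869] F plinth [-8.0876  1.8223]
```

Call:
{"name": "send_rows", "arguments": {
  "increments": [
    {"dr":[0,0,0.3],"xyz":[-0.3,0,0],"grip":10},
    {"dr":[0,0,0],"xyz":[0,0,0],"grip":10}
  ]
}}

```text
time: 8.25
tool_pos: [0.5936, -0.1976, 0.1089]
ee_rot: [-0.003, -0.022, 1.0, 0.001]
wrist_force: [-8.9, 0.8, 6.9]
gripper_width: 0.0143
grasp_force: 71.2
```

```bash
python3 st.py; python3 -c "
from h import *
save('top','top3.png',(245,145,405,223),5)"
```

```text
t 8.25 tcp [ 0.5936 -0.1976  0.1089] yaw 0.04448115358381203 z [-0.0069  0.0012 -1.    ]
F [-8.9067  0.8083  6.9481] M [-0.021   1.0901  0.8312] w 0.014304362093455624 gf 71.23088479042053 j [-0.4313  0.4403  1.5677 -0.002   1.1403 -2.0458]
tcp in plinth [ 0.0159 -0.0868] F plinth [-8.844   1.3295]
```

View pics/top3.png

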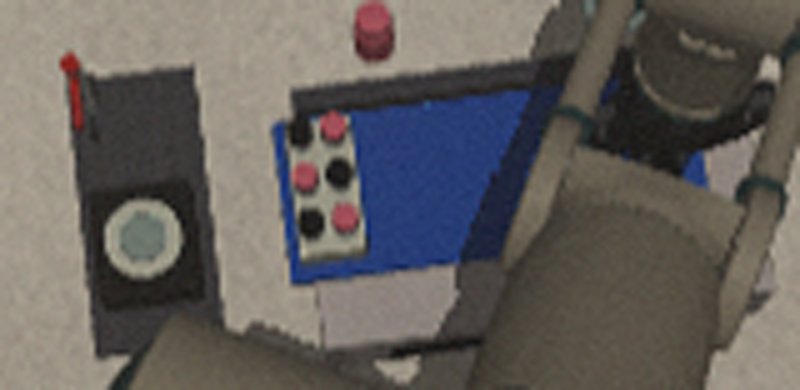

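The plate is flat on the fence. The top view shows no gap, the edge runs along the fence from (275,120), and Mz now rises with turning. I'll take the small tool tilt back out, then slide outward in stages.

Call:
{"name": "send_rows", "arguments": {
  "increments": [
    {"dr":[0,-0.4,0],"xyz":[0,0,0],"grip":10},
    {"dr":[0,0,0],"xyz":[0,1,0],"grip":10},
    {"dr":[0,0,0],"xyz":[0,3,0],"grip":10},
    {"dr":[0,0,0],"xyz":[0,4,0],"grip":10},
    {"dr":[0,0,0],"xyz":[0,4,0],"grip":10},
    {"dr":[0,0,0],"xyz":[0,4,0],"grip":10},
    {"dr":[0,0,0],"xyz":[0,4,0],"grip":10}
  ]
}}

```text
time: 9.18
tool_pos: [0.5928, -0.1831, 0.1089]
ee_rot: [0.0, -0.023, 1.0, -0.004]
wrist_force: [-9.3, -13.0, 4.5]
gripper_width: 0.0147
grasp_force: 70.8
```

```bash
python3 st.py
```

```text
t 9.175 tcp [ 0.5928 -0.1831  0.1089] yaw 0.04520368850612046 z [ 0.0003 -0.0081 -1.    ]
F [ -9.2958 -12.9891   4.5098] M [-1.5074  1.4251  0.7987] w 0.014704761791647813 gf 70.81674456596375 j [-0.4074  0.4287  1.5881 -0.0081  1.1213 -2.0198]
tcp in plinth [ 0.0159 -0.0724] F plinth [-10.0418 -12.4213]
```

The plate slides along the fence, and the path gives a fence yaw of about 0.055. I'll ease the fence push slightly, trim the lag tilt and continue.

Call:
{"name": "send_rows", "arguments": {
  "increments": [
    {"dr":[-0.3,0,0],"xyz":[0.6,4,0.3],"grip":10},
    {"dr":[0,0,0],"xyz":[0.4,4,0],"grip":10},
    {"dr":[0,0,0],"xyz":[0,4,0],"grip":10},
    {"dr":[0,0,0],"xyz":[0,4,0],"grip":10},
    {"dr":[0,0,0],"xyz":[0,4,0],"grip":10},
    {"dr":[0,0,0],"xyz":[0.1,4,0],"grip":10},
    {"dr":[0,0,0],"xyz":[0.1,4,0],"grip":10},
    {"dr":[0,0,0],"xyz":[0.1,4,0],"grip":10}
  ]
}}

```text
time: 10.18
tool_pos: [0.5909, -0.1511, 0.1088]
ee_rot: [0.001, -0.023, 1.0, -0.002]
wrist_force: [-8.0, -12.9, 4.1]
gripper_width: 0.0147
grasp_force: 70.7
```

```bash
python3 st.py
```

```text
t 10.175 tcp [ 0.5909 -0.1511  0.1088] yaw 0.04547039596291279 z [ 0.0015 -0.003  -1.    ]
F [ -7.9963 -12.8592   4.0981] M [-1.7692  1.2343  0.7601] w 0.014690332268500276 gf 70.7170307636261 j [-0.3629  0.4147  1.6124 -0.0026  1.112  -1.9781]
tcp in plinth [ 0.0159 -0.0403] F plinth [ -8.737  -12.3679]
```

Call:
{"name": "send_rows", "arguments": {
  "increments": [
    {"dr":[0,0,0],"xyz":[0.2,4,0.4],"grip":10},
    {"dr":[0,0,0],"xyz":[0.2,4,0.4],"grip":10},
    {"dr":[0,0,0],"xyz":[0.1,4,0.4],"grip":10},
    {"dr":[0,0,0],"xyz":[0.1,4,0],"grip":10},
    {"dr":[0,0,0],"xyz":[0,4,0],"grip":10},
    {"dr":[0,0,0],"xyz":[0.1,4,0],"grip":10},
    {"dr":[0,0,0],"xyz":[0,4,0],"grip":10},
    {"dr":[0,0,0],"xyz":[0.1,4,0],"grip":10},
    {"dr":[0,0,0],"xyz":[0,4,0],"grip":10},
    {"dr":[0,0,0],"xyz":[0.1,4,0],"grip":10},
    {"dr":[0,0,0],"xyz":[0,4,0],"grip":10}
  ]
}}

```text
time: 11.55
tool_pos: [0.5883, -0.1086, 0.1088]
ee_rot: [0.001, -0.023, 1.0, -0.003]
wrist_force: [-9.8, -15.9, 8.1]
gripper_width: 0.0148
grasp_force: 71.3
```

```bash
python3 st.py
```

```text
t 11.55 tcp [ 0.5883 -0.1086  0.1088] yaw 0.04585318388679274 z [ 0.0021 -0.0058 -1.    ]
F [ -9.821  -15.8607   8.0519] M [-2.1955  1.4792  0.7487] w 0.0147950208583506 gf 71.3011622428894 j [-0.2958  0.3987  1.64   -0.0055  1.0992 -1.91  ]
tcp in plinth [0.0158 0.0023] F plinth [-10.7345 -15.2572]
```

Call:
{"name": "send_rows", "arguments": {
  "increments": [
    {"dr":[-0.2,0,0],"xyz":[0.2,4,0.3],"grip":10},
    {"dr":[0,0,0],"xyz":[0.2,4,0.3],"grip":10},
    {"dr":[0,0,0],"xyz":[0.1,4,0],"grip":10},
    {"dr":[0,0,0],"xyz":[0.1,4,0],"grip":10},
    {"dr":[0,0,0],"xyz":[0.1,4,0],"grip":10},
    {"dr":[0,0,0],"xyz":[0.1,4,0],"grip":10},
    {"dr":[0,0,0],"xyz":[0.1,4,0],"grip":10},
    {"dr":[0,0,0],"xyz":[0.1,2,0],"grip":10},
    {"dr":[0,0,0],"xyz":[0,0,0],"grip":10}
  ]
}}

```text
time: 12.68
tool_pos: [0.5863, -0.0788, 0.1088]
ee_rot: [0.001, -0.023, 1.0, -0.001]
wrist_force: [-9.3, -16.2, 10.5]
gripper_width: 0.0148
grasp_force: 71.3
```

```bash
python3 st.py; python3 -c "
from h import *
save('top','top4.png',(240,145,340,220),8)
save('scene','scene3.png',(280,170,380,245),8)"
```

```text
t 12.675 tcp [ 0.5863 -0.0788  0.1088] yaw 0.045955907250688495 z [ 0.0026 -0.0028 -1.    ]
F [ -9.2849 -16.222   10.4605] M [-2.3934  1.4875  0.5527] w 0.01478120095134587 gf 71.33752942085266 j [-0.25    0.3898  1.655  -0.0023  1.0935 -1.8657]
tcp in plinth [0.0155 0.0321] F plinth [-10.2206 -15.6494]
```

View pics/top4.png

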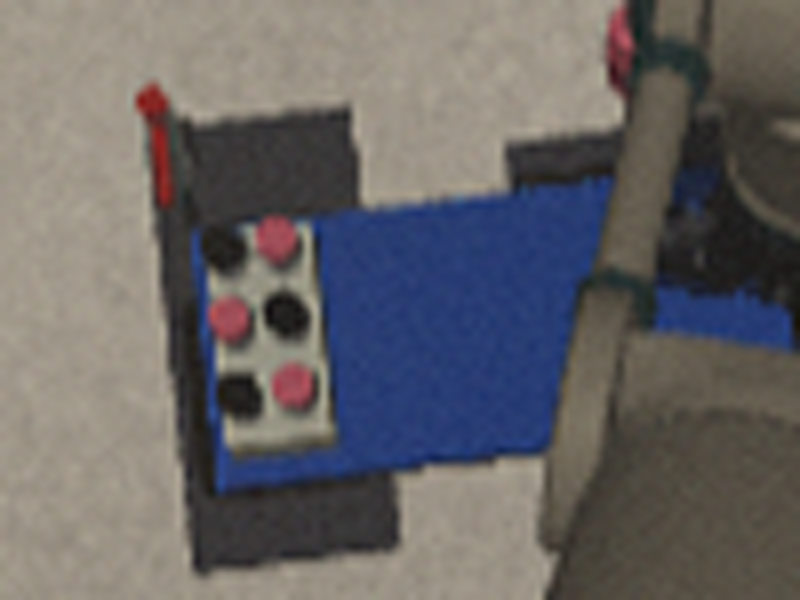

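View pics/scene3.png

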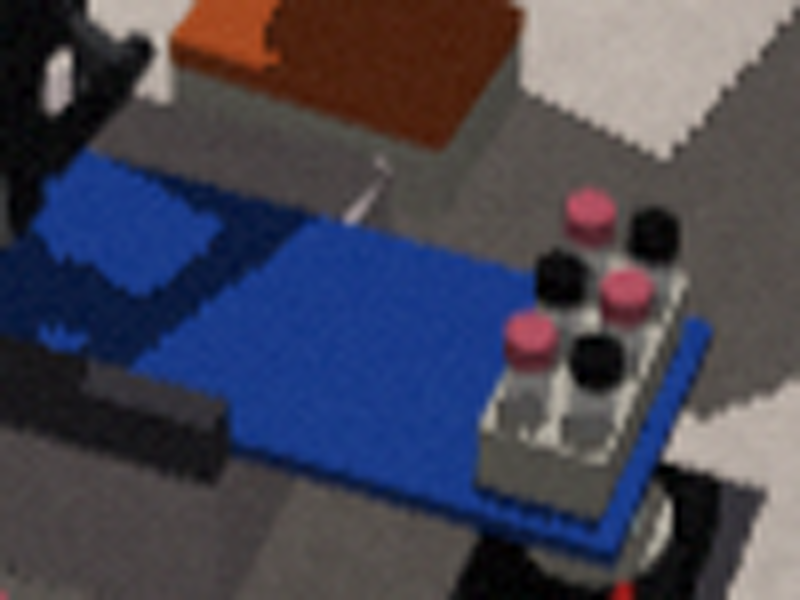

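Outer edge in the top crop runs from (192,225) to (214,490); the pointer tip is at (165,204). In the scene crop the edge corners are (613,555) and (710,322). Next I compute the remaining distance.

```bash
cat > m2.py <<'E'
from fit import *
P=np.array([.5727,-.1118]);a=.0587;Q=np.array([[np.cos(a),np.sin(a)],[-np.sin(a),np.cos(a)]])
def m(n,cam,o,s,u,v,z): print(n,cam,Q@(ray(cam,(o[0]+(u+.5)/s-.5,o[1]+(v+.5)/s-.5),z)[:2]-P)*1000)
t=('top',(240,145),8);c=('scene',(280,170),8)
for q in((192,225),(214,490)): m('edge',*t,*q,.1)
m('ptr tip',*t,165,204,.102); m('ptr root',*t,157,125,.102)
for q in((613,555),(710,322)): m('edge',*c,*q,.1)
m('ptr tip old','scene',(200,160),4.4,697,366,.102)
m('fence/plate far line pts','top',(240,145),8,600,180,.1)
E
python3 m2.py
```

```text
edge top [ 72.6451 283.1182]
edge top [-39.6289 285.6345]
ptr tip top [ 82.4612 293.0919]
ptr root top [116.7084 292.9674]
edge scene [ 73.8224 280.9422]
edge scene [-36.6083 279.7664]
ptr tip old scene [ 85.8413 289.6317]
fence/plate far line pts top [ 69.9764 113.3239]
```

Call:
{"name": "send_rows", "arguments": {
  "increments": [
    {"dr":[0,0,0],"xyz":[0.1,3,0.2],"grip":10},
    {"dr":[0,0,0],"xyz":[0.1,3,0],"grip":10},
    {"dr":[0,0,0],"xyz":[0,2,0],"grip":10},
    {"dr":[0,0,0],"xyz":[0,0.5,0],"grip":10},
    {"dr":[0,0,0],"xyz":[0,0,0],"grip":10},
    {"dr":[0,0,0],"xyz":[0,0,0],"grip":10}
  ]
}}

```text
time: 13.52
tool_pos: [0.5857, -0.0708, 0.1088]
ee_rot: [0.001, -0.023, 1.0, -0.002]
wrist_force: [-9.7, -18.1, 11.8]
gripper_width: 0.0149
grasp_force: 71.4
```

```bash
python3 st.py; python3 -c "
from h import *
a=optics.capture('top')[145:220,240:340,::-1]; b=optics.capture('scene')[170:245,280:380,::-1]
cv2.imwrite('pics/both5.png',cv2.resize(np.vstack([a[0:64],b[10:]])[:,:],None,fx=4.6,fy=4.6,interpolation=cv2.INTER_CUBIC)) if 0 else cv2.imwrite('pics/both5.png',cv2.resize(np.hstack([a[:,:50],b[:,50:]]),None,fx=8,fy=8,interpolation=cv2.INTER_CUBIC))"
```

```text
t 13.525 tcp [ 0.5857 -0.0708  0.1088] yaw 0.04584093187005018 z [ 0.0027 -0.0035 -1.    ]
F [ -9.673  -18.062   11.8302] M [-2.6109  1.6014  0.597 ] w 0.014935264189258737 gf 71.38340950012207 j [-0.2365  0.3876  1.6586 -0.0031  1.0919 -1.8517]
tcp in plinth [0.0154 0.0401] F plinth [-10.716  -17.4634]
```

View pics/both5.png

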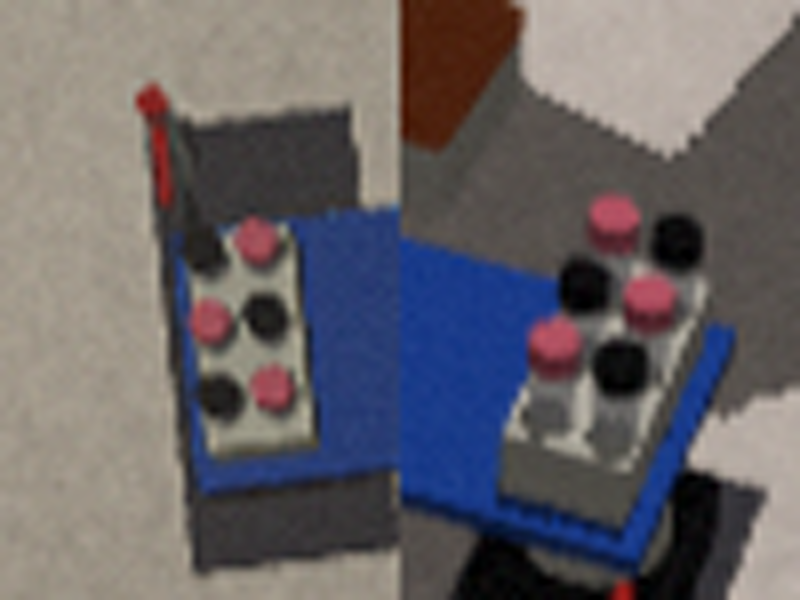

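Edge in the top half now runs from (172,230) to (198,492); the blade axis ends at (165,204). In the scene half the corners are (638,563) and (734,328).

```bash
cat >> m2.py <<'E'
print('---')
for q in((172,230),(198,492)): m('edge',*t,*q,.1)
m('blade',*t,165,200,.102);m('blade',*t,161,160,.102)
for q in((638,561),(735,328)): m('edge',*c,*q,.1)
# subpixel: blue/other transition along rows, red centroid per row, from raw top image
im=optics.capture('top').astype(float)
r,g,b=im[...,0],im[...,1],im[...,2]
red=np.clip(r-np.maximum(g,b)-40,0,None)
for v in range(158,172):
    w=red[v,255:266]
    if w.sum()>40: u=(w*np.arange(255,266)).sum()/w.sum(); print('red',v,round(u,2),Q@(ray('top',(u,v),.102)[:2]-P)*1000)
bl=b-r
for v in range(174,206,3):
    s=bl[v,256:272]; hi=np.max(s); k=np.argmax(s>hi/2); u=256+k-1+(hi/2-s[k-1])/(s[k]-s[k-1]) ; print('blue',v,round(u,2),Q@(ray('top',(u,v),.1)[:2]-P)*1000)
E
python3 m2.py | sed '1,/---/d'
```

```text
edge top [ 71.5868 291.5467]
edge top [-39.6154 292.1924]
blade top [ 84.1662 292.9192]
blade top [101.4732 292.8351]
edge scene [ 73.2653 289.1713]
edge scene [-37.0095 288.532 ]
red 158 258.49 [124.5433 294.5248]
red 161 259.38 [113.8337 292.6306]
red 162 259.42 [110.3795 292.8372]
red 163 259.58 [106.8773 292.6515]
red 164 259.62 [103.4284 292.8506]
red 165 259.77 [ 99.9381 292.7078]
red 166 259.88 [ 96.4706 292.7154]
red 167 259.88 [ 93.0503 293.0612]
red 168 260.08 [ 89.5461 292.7389]
red 169 260.12 [ 86.1151 292.9545]
blue 174 260.98 [ 69.2841 292.0642]
blue 177 261.29 [ 58.9593 292.0654]
blue 180 261.52 [ 48.6985 292.3435]
blue 183 261.53 [ 38.5611 293.3564]
blue 186 261.98 [ 28.2616 292.9096]
blue 189 262.51 [ 17.9593 292.2285]
blue 192 262.54 [  7.8929 293.1501]
blue 195 263.14 [ -2.3863 292.2229]
blue 198 263.48 [-12.5291 292.1356]
blue 201 263.52 [-22.5185 293.0195]
blue 204 264.2 [-32.747  291.8537]
```

Edge at 292.5 mm against the pointer at 292.8 mm, parallel to the plinth. One small nudge, then a stillness check.

Call:
{"name": "send_rows", "arguments": {
  "increments": [
    {"dr":[0,0,0],"xyz":[0,0.5,0],"grip":10},
    {"dr":[0,0,0],"xyz":[0,0,0],"grip":10},
    {"dr":[0,0,0],"xyz":[0,0,0],"grip":10}
  ]
}}

```text
time: 14.05
tool_pos: [0.5857, -0.0704, 0.1088]
ee_rot: [0.001, -0.023, 1.0, -0.002]
wrist_force: [-9.8, -18.2, 12.6]
gripper_width: 0.015
grasp_force: 71.4
```

```bash
python3 st.py
```

```text
t 14.05 tcp [ 0.5857 -0.0704  0.1088] yaw 0.045788070162983106 z [ 0.0026 -0.0036 -1.    ]
F [ -9.7601 -18.1919  12.5751] M [-2.6535  1.5475  0.5766] w 0.015021179530599272 gf 71.40824317932129 j [-0.2358  0.3875  1.6588 -0.0033  1.0918 -1.8508]
tcp in plinth [0.0154 0.0405] F plinth [-10.8106 -17.5879]
```

Call:
{"name": "send_rows", "arguments": {
  "increments": [
    {"dr":[0,0,0],"xyz":[0,0,0],"grip":10},
    {"dr":[0,0,0],"xyz":[0,0,0],"grip":10},
    {"dr":[0,0,0],"xyz":[0,0,0],"grip":10},
    {"dr":[0,0,0],"xyz":[0,0,0],"grip":10},
    {"dr":[0,0,0],"xyz":[0,0,0],"grip":10},
    {"dr":[0,0,0],"xyz":[0,0,0],"grip":10}
  ]
}}

```text
time: 14.8
tool_pos: [0.5857, -0.0704, 0.1088]
ee_rot: [0.001, -0.023, 1.0, -0.002]
wrist_force: [-10.1, -17.8, 11.7]
gripper_width: 0.0149
grasp_force: 71.4
```

```bash
python3 st.py; python3 m2.py | sed '1,/---/d' | grep blue; python3 -c "
from h import *
save('scene','scene6.png',(200,150,390,290),4)"
```

```text
t 14.8 tcp [ 0.5857 -0.0704  0.1088] yaw 0.045810662607072165 z [ 0.0027 -0.0036 -1.    ]
F [-10.0763 -17.8126  11.7235] M [-2.654   1.5814  0.5478] w 0.014949487164243984 gf 71.4070737361908 j [-0.2358  0.3875  1.6588 -0.0033  1.0918 -1.8509]
tcp in plinth [0.0154 0.0405] F plinth [-11.1039 -17.1908]
blue 174 260.56 [ 69.4629 293.438 ]
blue 177 261.15 [ 59.019  292.5241]
blue 180 261.48 [ 48.7167 292.4835]
blue 183 261.5 [ 38.5736 293.4525]
blue 186 261.76 [ 28.3568 293.6421]
blue 189 262.44 [ 17.9883 292.4511]
blue 192 262.49 [  7.9115 293.2929]
blue 195 262.51 [ -2.121  294.2653]
blue 198 263.42 [-12.5017 292.3461]
blue 201 263.51 [-22.5126 293.0655]
blue 204 263.84 [-32.5957 293.0198]
```

View pics/scene6.png

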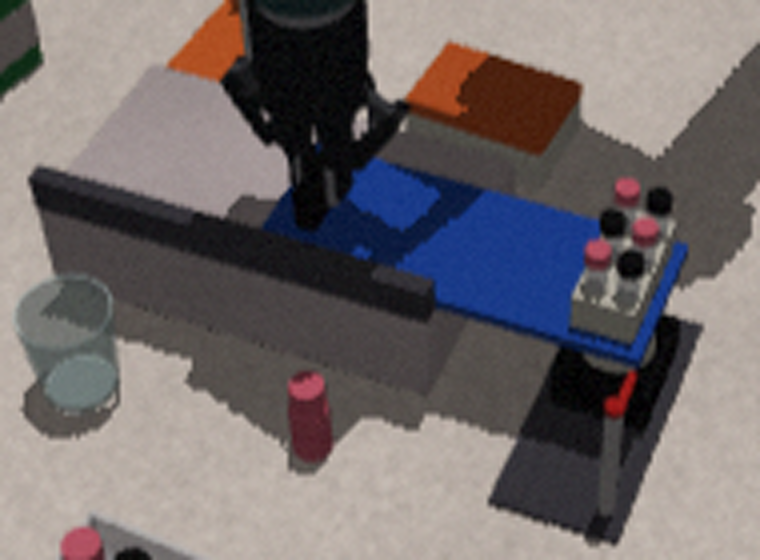

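The picture shows the plate level, held and against the fence. Its edge corner at (640,360) lines up with the pointer at (628,380), and nothing has drifted over 0.75 s. The beaker and vial have not moved. I'm handing in.

```bash
python3 -c "
from bench import ticket
print(ticket.finish_job())"
```

```text
the job is handed in; nothing more can be done
None
```

The job is handed in, with no verdict returned: the plate is held still and level against the fence, its outer edge within about 0.5 mm of the red pointer by camera, at about 15 s, with nothing else seen to move.

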